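# Clamp the strap and set the centre punch on its mark

## Robot

A 6-joint arm with a two-finger parallel gripper is mounted at the origin on a cart in front of the work surface, level with it; the furniture and walls round the work are solid. World frame = base frame: x ahead of the robot, y to its left, z up, the work surface at z = 0. Lengths are in m, angles in rad, forces in N, time in s.
With the tool pointing down it reaches from about 0.3 to 0.875 m from the base axis. Payload 6.4 kg.
Tool frame: the origin (TCP) lies midway between the tips of the shut fingers; the grasp point (between the pads) lies 19 mm behind it (grasp_offset is the distance from the TCP to the grasp point, in m); z points along the fingers, y is the line along which they close (so a half turn about z gives the same grasp; the last joint's range is limited). The gripper opens to 85 mm and grips with 20 to 120 N. Pads are 22 mm wide; open, the fingers measure 114 mm over their backs; the gripper's body (76 mm by 85 mm) begins 54 mm behind the grasp point. The pads swing forward as they close: fully open they stand 13 mm farther back than shut.
Start: joints at [-1.522, 0.181, 1.607, -0, 1.354, -0.206], TCP at [0.145, -0.556, 0.231] pointing down, gripper open.
Joint ranges: [-2.99, 2.99], [-0.89, 2.07], [0.3, 2.58], [-1.14, 4.28], [0, 2.63], [-3.12, 3.12]. Speed limits (rad/s): [2.57, 2.57, 3.01, 3.14, 3.14, 3.14].

## Interface

Orientations are given as a unit quaternion [w, x, y, z].
In Python, from bench import * gives the robot as it stands. The module is installed in compiled form; this text tells all that it offers.
- The arm moves only by the tool servo_tool, never from a script. Its argument "commands" is text: rows parted by semicolons, each of 7 numbers parted by spaces: the turn, a rotation vector about the tool's x, y, z in rad, then the shift along the tool's x, y, z in mm, then the opening, from 0 (shut) to 1 (fully open). In form: wx wy wz dx dy dz claw; .... A call has 1 to 5 rows; each row shifts and turns the commanded pose from where the row before left it, along the tool's axes as they then stand; what a row does not reach is not made up. A row lasts 1/8 s, in which the tool goes at most 62.5 mm and 10.7 degrees, less where a joint would pass 70% of its speed; a pose out of reach is approached as far as the arm can. A call with a gripper value outside its range is refused whole. The fingers move at their own pace and stop on an object; the grip force is fixed at half the most. Time passes only in rows, so rows that do not move let the fingers close. It gives the time, the measured TCP pose, the force, the opening and the grip force at its end, in the units of the state.
- get_obs(): the state, without advancing time (a new reading comes with each control period).
- camera(name): name is "side" or "top"; returns the picture (480x640x3 uint8, blue, green, red); there is no depth.
- calibration(name): a dict with "fx", "fy", "cx", "cy" (pixels), "R" (3x3) and "t" (3): a world point X has camera coordinates R X + t. Camera axes: x right, y down, z forward; pixel columns grow to the right and rows downward; lengths in m; the calibration is good to about 2 mm. A picture is of the moment at which its call begins. calibration takes no time and is no camera call.
- hand_in(): hands the job in; it is judged then, once.
The state is a dict: "time_s": time; "q": joint angles; "dq": joint speeds; "joint_efforts": joint torques, N m; "eef_pos": TCP position; "eef_rot": TCP orientation; "wrist_force": force on the tool from outside, world axes, zero at the start; "torque": the same for the moment, N m; "opening": opening from 0.0 (shut) to 1.0 (fully open); "grasp_force": force on a finger pad.
Only numpy, scipy, OpenCV 4.12 (cv2) and the standard library are available. Lean on these libraries where they do the work, as an engineer would, in place of code of your own. Each camera call takes 0.05 s, during which the arm holds its last target. There are 200 camera calls.

## Task

Clamp the flat steel strap against its fence by turning the bar knob of the cam clamp clockwise (seen from above) as far as it goes. Then take the spring-loaded automatic centre punch from the wooden stand and hold it upright with its tip on the cross scribed on the strap, leaning on it lightly so that the sprung tip is pushed about half-way in, but never right in, which would trip it. Finish still holding it like that, so that I can check the spot before it is fired, and leave the other tools and things alone.

Things in the scene. Friction and masses are not known exactly. Their poses are not given: they have to be found in the camera images.
- board: brown wooden marking board screwed to the bench, 128 x 220 x 18 mm; origin at bench height under the strap's seat, z up. A wooden fence runs along y on its far (+x) side: fence face at x = +40 mm, 14 mm high above the board. A short end stop at the -y end, face at y = -90 mm. The cam clamp sits on the -x side, pivot at x = -34 mm, y = 0
- cam (a joint): angle of the cam clamp (rad): 0 fully open, grows clockwise seen from above, 1.45 at its stop, where the eccentric wooden disc has pushed the strap against the fence and pinches it. Stays where it is left; turning it takes 0.1 N m, up to about 0.3 N m as it pinches
- knob (a point): centre of the black bar knob on top of the cam, on its turning axis, 62.5 mm above the bench. The bar is 56 mm long along this point's x axis, 14 mm thick (y), 24 mm high (z up); it turns with the cam. Below it a hub of 23 mm diameter, then the cam disc whose top is 31.5 mm above the bench
- strap: loose bright flat steel strap, 40 (x) x 150 (y) x 8 (z) mm, about 0.36 kg, lying on the board between fence and cam, 3 to 5 mm short of the fence at first; origin at the centre of its underside; clamped, its centre is at x = +20 mm of the board. Two 9 mm holes near its -y end
- cross (a point): crossing of two scribed dark lines (each 30 mm long, 1.3 mm wide) on the strap's top face, 44 mm from the strap's middle towards +y, 26 mm above the bench; moves with the strap when it is clamped
- stand: dark wooden tool stand fixed on the bench, 56 (x) x 160 (y) x 50 (z) mm, origin at the centre of its underside, three 12 mm holes 50 mm apart along y, 45 mm deep. In them stand, in any order, the centre punch, a nail punch and an awl. Behind all the work a fixed wooden tool carrier, 245 mm high, its front slanting from x = 0.60 m (at y = 0.5) to 0.69 m (y = -0.33)
- punch_grip (a point): half-way up the knurled 18 mm thick round barrel of the automatic centre punch (z up along it; yaw of no matter). Barrel: from 38 mm below (shoulder, resting on the stand's top) to 36 mm above; over it a stepped 21 mm cap, top 59 mm above. Below hang an 11 mm nose and the sprung tip: lift 42 mm to clear the stand, 120 mm to pass over its other tools. 137 mm long, 0.13 kg; tallest of the three and the only one with a cap
- punch_tip (a point): point of the centre punch's sprung spindle (5 mm thick), on the punch's axis, 78 mm below punch_grip when fully out; it moves up towards the barrel when pressed
- punch_spindle (a joint): how far the sprung tip is pushed into the punch (m): 0 fully out, 0.010 right in, where the punch trips. Spring: about 1.5 N to start, then 0.8 N per mm, so half-way (0.005) is about 5.5 N
- nail_punch_mid (a point): half-way up the exposed part of the plain nail punch in the stand: straight 16 mm steel cylinder, 66 mm tall above the stand, no cap. To be left alone
- awl_mid (a point): half-way up the pear-shaped wooden handle (28 mm thick, 58 mm tall) of the awl in the stand. To be left alone
- bench_dog: square wooden bench dog lying on the bench between board and stand, 25 x 100 x 21 mm, along x; origin at its underside. To be left alone
- screw_box: card box of screws, 60 x 87 x 46 mm, behind the middle of the work; origin at its underside. To be left alone
- try_square: try square with steel blade and wooden stock lying to the left; origin at its underside. To be left alone
- hammer: hammer lying to the right; origin at its underside. To be left alone
- pliers: combination pliers lying at the right front; origin at its underside. To be left alone

How it is judged:
On the way, in this order (a step that is already met when the one before it is completed fails the run):
1. the cam is turned to its stop and pinches the strap flat against the fence (value of joint cam above 1.38 rad and x of strap in the frame of board above 0.0185 m and angle between the y axis of strap and the y axis of board, either way round below 0.02 rad and contact force between strap and cam above 2 N), for 0.2 s.
2. the centre punch is lifted out of the stand, the strap still clamped (all of step 1 and height (world z) of punch_tip above 0.045 m and contact force between punch and stand below 0.05 N), for 0.1 s.
At the end, for the whole second after the job is handed in: Cam at its stop (within 4 deg), strap pinched against the fence (1.5 mm); the gripper holds the centre punch upright (within 5.7 deg), tip within 4 mm of the cross, sprung tip pushed in 2 to 8 of its 10 mm, nothing else carrying the punch, all at rest for the last second (all of step 1 and horizontal distance between punch_tip and cross below 0.004 m and angle between punch_grip's own z axis and vertical below 0.1 rad and value of joint punch_spindle between 0.002 and 0.008 m and contact force between punch and strap between 1.5 and 12 N and contact force between the fingers and punch above 2 N and contact force between punch and stand below 0.05 N and contact force between punch and board below 0.05 N and linear speed of each of punch, strap below 0.01 m/s); the arm keeps its last pose, push and grip.
It fails at once if the punch is pushed right in and trips (tip more than 9.3 mm in) (value of joint punch_spindle above 0.0093 m).
It fails at once if another tool or thing is moved more than 20 mm (distance of any of nail_punch_mid, awl_mid, bench_dog, screw_box, try_square, hammer, pliers from where it was at the start of the episode above 0.02 m).
It also fails if it takes over 64 s, if anything falls off the work surface, if the arm or the gripper's body presses on something with over 40 N, if the wrist force passes 120 N, or if a joint passes its speed limit or range.

## Working session

There is one attempt and no reset: what is moved stays moved. The work goes in short steps, Python scripts to look and compute and a tool call to move; the robot and the scene stay as the last step left them, time stands still between calls to the robot, and variables do not carry over. Pictures are saved under pics/ and viewed, at most 10 in all, crops included, and the job is handed in when it is done.

Besides the shell and the picture viewer there is one more tool, called as name(argument=value, ...) on one line, values as JSON. servo_tool: Moves the arm, as the interface text tells. Its arguments: {"type":"object","properties":{"commands":{"type":"string"}},"required":["commands"]}

```bash
mkdir -p pics; cat > h.py <<'E'
from bench import *
import numpy as np, cv2
def proj(c,X):
    K=calibration(c); p=K["R"]@np.array(X)+K["t"]; return K["fx"]*p[0]/p[2]+K["cx"],K["fy"]*p[1]/p[2]+K["cy"]
def ray(c,u,v):
    K=calibration(c); R=np.array(K["R"]); t=np.array(K["t"])
    return -R.T@t, R.T@np.array([(u-K["cx"])/K["fx"],(v-K["cy"])/K["fy"],1])
def plane(c,u,v,z):
    o,d=ray(c,u,v); return o+d*(z-o[2])/d[2]
def tri(u1,v1,u2,v2):
    (a,d),(b,e)=ray("top",u1,v1),ray("side",u2,v2)
    s=np.linalg.lstsq(np.c_[d,-e],b-a,rcond=None)[0]; p,q=a+s[0]*d,b+s[1]*e
    return (p+q)/2,np.linalg.norm(p-q)
E
python3 - <<'E'
from h import *
for c in("top","side"):
    cv2.imwrite(f"pics/{c}0.png",camera(c)); print(c,ray(c,320,240))
o=get_obs();print(o["time_s"],o["eef_pos"],o["eef_rot"],o["wrist_force"],o["opening"])
E
```

```text
top (array([ 0.28177927, -0.04188648,  1.44469844]), array([ 0.17643631, -0.02727665, -0.98410707]))
side (array([0.02199376, 0.64941145, 0.83087   ]), array([ 0.43870864, -0.5907221 , -0.67739914]))
0.1 [ 0.14490099 -0.55593234  0.230482  ] [-7.84001524e-04  9.91895698e-01  1.27052372e-01  6.02927654e-05] [ 0.82493143  0.45968308 -0.08909057] 1.00125696741038
```

View pics/top0.png

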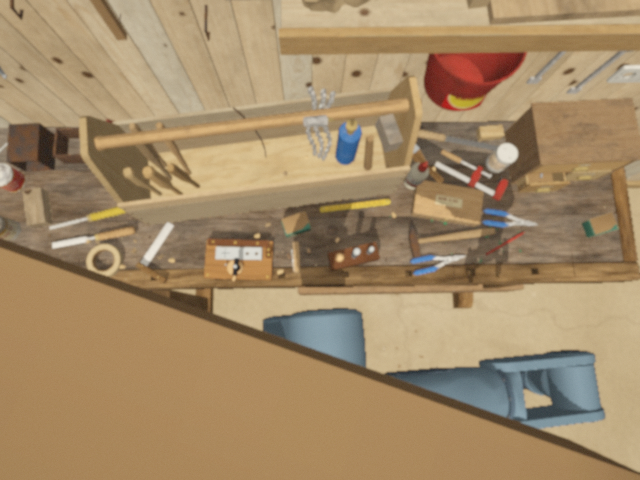

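View pics/side0.png

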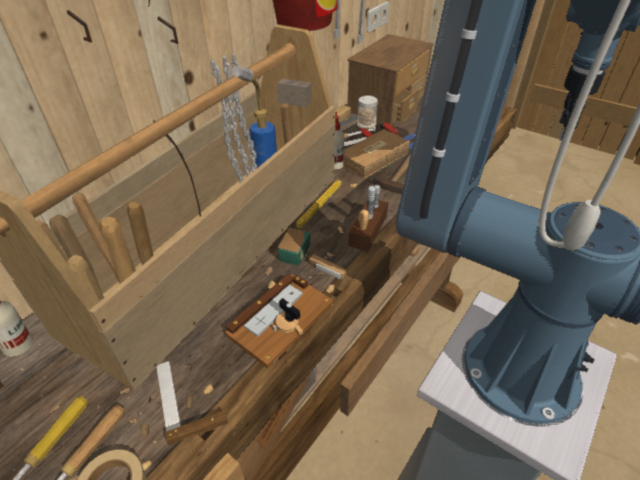

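The top view shows the board at about (238,258), the stand at (354,252) and the bench dog at (296,256). The side view shows the board at (282,318), the cam knob at (288,308) and the stand at (369,222). I'll enlarge both regions.

```bash
python3 - <<'E'
import cv2
t=cv2.imread("pics/top0.png");s=cv2.imread("pics/side0.png")
cv2.imwrite("pics/tc.png",cv2.resize(t[225:290,195:395],None,fx=4,fy=4,interpolation=cv2.INTER_CUBIC))
cv2.imwrite("pics/sc.png",cv2.resize(s[175:375,215:415],None,fx=3,fy=3,interpolation=cv2.INTER_CUBIC))
E
```

```text
(no output)
```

View pics/tc.png

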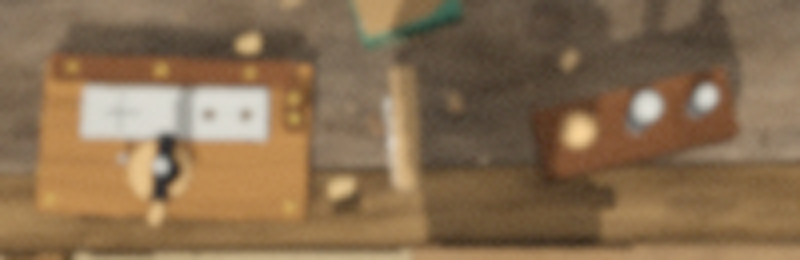

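View pics/sc.png

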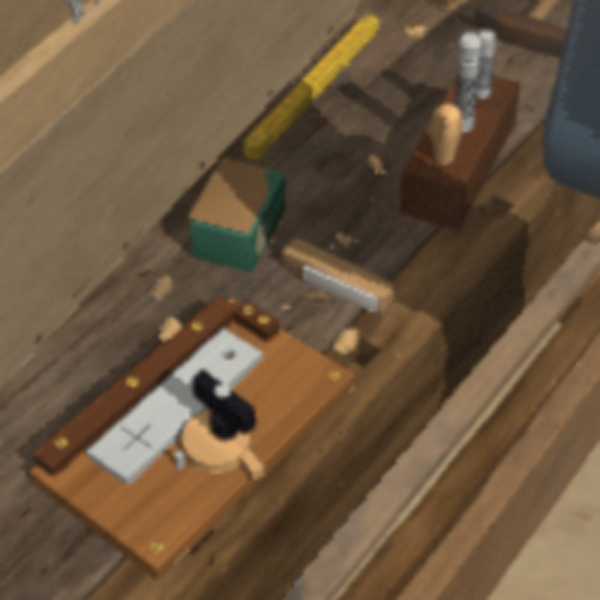

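The crops show the awl nearest the board, the tall capped punch in the middle and the nail punch on the far right. The cross is at about side crop (137,437), and the knob bar is black with a white centre spot. Next I cast rays through these points and compare against the given sizes.

```bash
python3 - <<'E'
from h import *
np.set_printoptions(precision=4,suppress=True)
T=lambda u,v:(195+(u-1.5)/4,225+(v-1.5)/4)
S=lambda u,v:(215+(u-1)/3,175+(v-1)/3)
P=lambda n,c,p,z:print(n,c,plane(c,*p,z))
P("nearleft","side",S(157,570),.018);P("nearright","side",S(353,372),.018);P("farleft","side",S(33,472),.018)
P("nearleft","top",T(36,210),.018);P("nearright","top",T(309,220),.018)
P("cross","side",S(137,437),.026);P("cross","top",T(122,112),.026)
print("spot",tri(*T(161,166),*S(222,390)))
print("punchcap",tri(*T(649,102),*S(470,38)));print("nailtop",tri(*T(707,94),*S(487,34)))
print("awl",tri(*T(580,130),*S(447,110)))
for n,c in(("strapTL",(95,452)),("strapTR",(230,330)),("strapBR",(263,352)),("strapBL",(127,481))):P(n,"side",S(*c),.026)
for n,c in(("strapTL",(84,86)),("strapTR",(269,87)),("strapBR",(268,139)),("strapBL",(79,138))):P(n,"top",T(*c),.026)
# black knob mask
for c,b in(("side",(270,290,310,330)),("top",(228,255,242,280))):
    im=camera(c); x0,y0,x1,y1=b; r=im[y0:y1,x0:x1].max(2)
    m=(r<60); ys,xs=np.nonzero(m); print(c,m.sum(),xs.min()+x0,xs.max()+x0,ys.min()+y0,ys.max()+y0)
    if m.sum()>5: print(cv2.minAreaRect(np.c_[xs+x0,ys+y0].astype(np.float32)))
for c,p in(("stand FL side",(403,172)),("nearL",(462,188)),("nearR",(520,88))):P(c,"side",S(*p),.05)
for c in((533,112),(552,178),(738,130),(722,67)):P("stand","top",T(*c),.05)
E
```

```text
nearleft side [0.4149 0.3045 0.018 ]
nearright side [0.4074 0.0849 0.018 ]
farleft side [0.5402 0.2968 0.018 ]
nearleft top [0.4204 0.2999 0.018 ]
nearright top [0.4088 0.0778 0.018 ]
cross side [0.4957 0.2333 0.026 ]
cross top [0.4988 0.23   0.026 ]
spot (array([0.4483, 0.1898, 0.0706]), np.float64(0.0003358995368320482))
punchcap (array([ 0.4817, -0.1893,  0.1403]), np.float64(0.0028078621766041896))
nailtop (array([ 0.4914, -0.2375,  0.1121]), np.float64(0.00311404608823648))
awl (array([ 0.4683, -0.1388,  0.1007]), np.float64(0.0006966691329579418))
strapTL side [0.5113 0.2613 0.026 ]
strapTR side [0.5062 0.1124 0.026 ]
strapBR side [0.4713 0.115  0.026 ]
strapBL side [0.4756 0.2664 0.026 ]
strapTL top [0.5208 0.2615 0.026 ]
strapTR top [0.5177 0.1099 0.026 ]
strapBR top [0.4747 0.1106 0.026 ]
strapBL top [0.4779 0.2646 0.026 ]
side 227 270 299 298 320
((285.0000305175781, 307.0000305175781), (32.52690887451172, 14.142135620117188), 45.0)
top 7 235 237 260 273
((235.8960418701172, 266.53961181640625), (1.0945409536361694, 13.034988403320312), 5.710593223571777)
stand FL side side [ 0.4852 -0.0998  0.05  ]
nearL side [ 0.4334 -0.1119  0.05  ]
nearR side [ 0.4623 -0.2597  0.05  ]
stand top [ 0.4901 -0.1051  0.05  ]
stand top [ 0.4366 -0.1191  0.05  ]
stand top [ 0.473  -0.2697  0.05  ]
stand top [ 0.5247 -0.2589  0.05  ]
```

```bash
python3 - <<'E'
from h import *
np.set_printoptions(precision=4,suppress=True)
t=cv2.imread("pics/top0.png");s=cv2.imread("pics/side0.png")
for c,im,(x0,y0,x1,y1),th in(("top",t,(229,255,241,276),80),("side",s,(276,296,304,324),55)):
    r=cv2.resize(im[y0:y1,x0:x1],None,fx=8,fy=8,interpolation=cv2.INTER_CUBIC).max(2)
    m=(r<th).astype(np.uint8); n,l,st,ce=cv2.connectedComponentsWithStats(m); k=1+st[1:,4].argmax()
    ct=cv2.findContours((l==k).astype(np.uint8),0,1)[0][0]
    box=cv2.boxPoints(cv2.minAreaRect(ct)); box=(box-3.5)/8+[x0,y0]
    print(c,box, st[k])
    for p in box: print(plane(c,*p,.0745))
for z in (.147,):
    print("cap",plane("top",195+647.5/4,225+100.5/4,z),plane("side",215+469/3,175+37/3,z))
print("spot",plane("top",234.9,266.1,.0745),plane("side",288.7,304.7,.0745))
for X in((.448,.19,.0745),(.42,.19,.0745),(.476,.19,.0745),(.448,.19,.0505)): print(X,proj("top",X),proj("side",X))
E
```

```text
top [[232.4117 272.4712]
 [236.7342 265.0868]
 [239.3388 266.6114]
 [235.0162 273.9958]] [ 41  91  41  62 928]
[0.4281 0.1967 0.0745]
[0.4512 0.1835 0.0745]
[0.4462 0.1753 0.0745]
[0.4232 0.1885 0.0745]
side [[277.1452 301.1827]
 [290.4741 294.5869]
 [301.1007 316.0616]
 [287.7718 322.6574]] [   29    25   161   174 13825]
[0.472  0.1992 0.0745]
[0.4605 0.1681 0.0745]
[0.4061 0.2003 0.0745]
[0.4177 0.2297 0.0745]
cap [ 0.4819 -0.1879  0.147 ] [ 0.4759 -0.1816  0.147 ]
spot [0.4481 0.1892 0.0745] [0.4459 0.1921 0.0745]
(0.448, 0.19, 0.0745) (np.float64(234.64701938441547), np.float64(266.1273089310066)) (np.float64(288.56416204711184), np.float64(303.60236738292593))
(0.42, 0.19, 0.0745) (np.float64(234.51445580338014), np.float64(275.018998095306)) (np.float64(298.90832274752375), np.float64(309.7353676291022))
(0.476, 0.19, 0.0745) (np.float64(234.77864604426043), np.float64(257.29846366343173)) (np.float64(278.4870455890092), np.float64(297.62769630924186))
(0.448, 0.19, 0.0505) (np.float64(235.90583162086898), np.float64(267.01381249945155)) (np.float64(289.15100402019914), np.float64(310.73613539012933))
```

servo_tool(commands="0 0 0 60 -45 0 0.45; 0 0 0 60 -45 0 0.45; 0 0 0 60 -45 0 0.45; 0 0 0 60 -45 0 0.45; 0 0 0 0 0 0 0.45")

```text
time_s: 0.82
eef_pos: [0.3028, -0.3576, 0.2312]
eef_rot: [-0.0, 0.992, 0.13, 0.0]
wrist_force: [1.1, -1.3, 0.1]
opening: 0.451
grasp_force: 0.0
```

```bash
python3 - <<'E'
from h import *
t=cv2.imread("pics/top0.png");s=cv2.imread("pics/side0.png")
a=cv2.resize(t[246:286,215:255],(400,400),interpolation=cv2.INTER_CUBIC)
b=cv2.resize(s[285:325,270:310],(400,400),interpolation=cv2.INTER_CUBIC)
c=cv2.resize(s[180:220,350:390],(400,400),interpolation=cv2.INTER_CUBIC)[:,:]
d=cv2.resize(t[235:275,330:370],(400,400),interpolation=cv2.INTER_CUBIC)
im=np.vstack([np.hstack([a,b]),np.hstack([d,c])]); cv2.imwrite("pics/z.png",im[:,:][:800])
cv2.imwrite("pics/z.png",cv2.resize(im,(600,600)))
E
```

```text
(no output)
```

View pics/z.png

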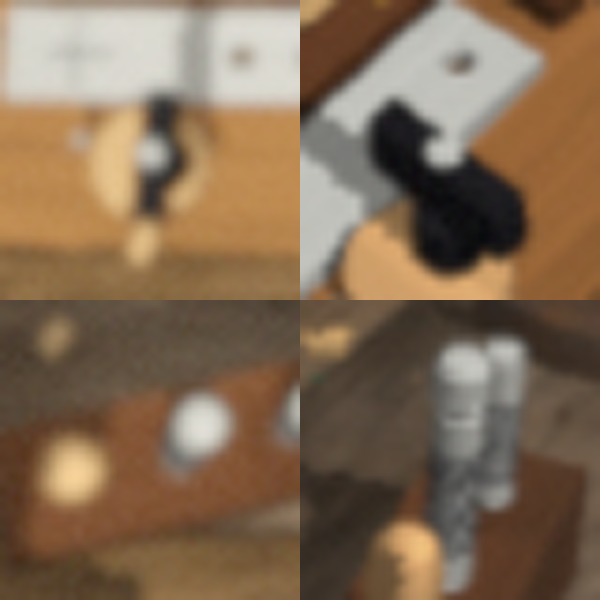

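```bash
python3 - <<'E'
from h import *
np.set_printoptions(precision=4,suppress=True)
f=lambda x,y,x0,y0:(x0-.5+x/7.5,y0-.5+y/7.5)
a,b=plane("side",*f(92,112,270,285),.0745),plane("side",*f(208,205,270,285),.0745);print(a,b,(a+b)/2,np.arctan2(*(a-b)[[1,0]]))
a,b=plane("top",*f(163,95,215,246),.0745),plane("top",*f(150,215,215,246),.0745);print(a,b,(a+b)/2,np.arctan2(*(a-b)[[1,0]]))
print("spot",plane("top",*f(154,153,215,246),.0745),plane("side",*f(143,152,270,285),.0745))
print("cap",plane("top",*f(203,125,330,235),.147),plane("side",*f(163,58,350,180),.147),"foot",plane("side",*f(154,278,350,180),.05))
print("nailtop",plane("side",*f(207,48,350,180),.116))
E
```

```text
[0.4671 0.1897 0.0745] [0.4194 0.1964 0.0745] [0.4432 0.1931 0.0745] -0.140003519129587
[0.4732 0.1854 0.0745] [0.4227 0.1901 0.0745] [0.4479 0.1877 0.0745] -0.09295393165126682
spot [0.4487 0.1888 0.0745] [0.446  0.1925 0.0745]
cap [ 0.4788 -0.1869  0.147 ] [ 0.4763 -0.1818  0.147 ] foot [ 0.4739 -0.1844  0.05  ]
nailtop [ 0.4874 -0.2336  0.116 ]
```

The knob is near (0.447, 0.1905) with the bar yawed about -0.10. The punch is near (0.4775, -0.185), and its spacing to the nail punch comes out at 52 mm against the stated 50. I'll move over the knob with the tool x axis pointing back.

servo_tool(commands="0 0 0 28 -49 0 0.45; 0 0 0 28 -49 0 0.45; 0 0 0 28 -49 0 0.45; 0 0 0 28 -49 0 0.45; 0 0 0 28 -49 0 0.45")

```text
time_s: 1.45
eef_pos: [0.3747, -0.088, 0.2316]
eef_rot: [0.001, 0.992, 0.126, 0.0]
wrist_force: [0.5, -1.3, -0.5]
opening: 0.454
grasp_force: 0.0
```

servo_tool(commands="0 0 0 28 -49 0 0.45; 0 0 0 28 -49 0 0.45; 0 0 0 28 -49 0 0.45; 0 0 0 28 -49 0 0.45; 0 0 0 28 -49 0 0.45")

```text
time_s: 2.08
eef_pos: [0.4493, 0.1848, 0.2314]
eef_rot: [0.0, 0.992, 0.127, 0.0]
wrist_force: [0.8, -0.7, 0.5]
opening: 0.452
grasp_force: 0.0
```

servo_tool(commands="0 0 -0.18 0 0 0 0.45; 0 0 -0.18 0 0 0 0.45; 0 0 -0.18 0 0 0 0.45; 0 0 -0.18 0 0 0 0.45; 0 0 -0.18 0 0 0 0.45")

```text
time_s: 2.7
eef_pos: [0.4489, 0.1828, 0.2312]
eef_rot: [0.0, 0.837, 0.548, -0.0]
wrist_force: [-1.3, -0.3, -0.0]
opening: 0.451
grasp_force: 0.0
```

servo_tool(commands="0 0 -0.18 0 0 0 0.45; 0 0 -0.18 0 0 0 0.45; 0 0 -0.18 0 0 0 0.45; 0 0 -0.18 0 0 0 0.45; 0 0 -0.18 0 0 0 0.45")

```text
time_s: 3.32
eef_pos: [0.4489, 0.1828, 0.2312]
eef_rot: [0.0, 0.515, 0.857, -0.0]
wrist_force: [0.0, 0.7, -0.5]
opening: 0.449
grasp_force: 0.0
```

servo_tool(commands="0 0 -0.18 0 0 0 0.45; 0 0 -0.18 0 0 0 0.45; 0 0 -0.18 0 0 0 0.45; 0 0 -0.18 0 0 0 0.45; 0 0 -0.18 0 0 0 0.45")

```text
time_s: 3.95
eef_pos: [0.4489, 0.1828, 0.2312]
eef_rot: [0.0, 0.091, 0.996, -0.0]
wrist_force: [-0.6, -0.5, 0.1]
opening: 0.451
grasp_force: 0.0
```

servo_tool(commands="0 0 0 0 0 0 0.45; 0 0 0 0 0 0 0.45")

```text
time_s: 4.2
eef_pos: [0.4485, 0.1833, 0.2312]
eef_rot: [-0.0, 0.095, 0.995, -0.0]
wrist_force: [-0.1, 0.0, 0.0]
opening: 0.451
grasp_force: 0.0
```

```bash
cat >> h.py <<'E'
def rel(p,yaw=None):
    from scipy.spatial.transform import Rotation as Ro
    o=get_obs(); w,x,y,z=o["eef_rot"]; R=Ro.from_quat([x,y,z,w]).as_matrix()
    np.set_printoptions(precision=4,suppress=True)
    yw=np.arctan2(R[1,0],R[0,0])
    print("t",o["time_s"],"pos",o["eef_pos"],"yaw",yw,"tilt",R[:,2],"q",np.array(o["q"]),"F",np.array(o["wrist_force"]),"M",np.array(o["torque"]),"op",o["opening"],o["grasp_force"])
    print("move mm",1000*R.T@(np.array(p)-o["eef_pos"]), "" if yaw is None else -((yaw-yw+np.pi)%(2*np.pi)-np.pi))
E
python3 -c "
from h import *
rel([.447,.1905,.054],np.pi-.1)"
```

```text
t 4.2 pos [0.4485 0.1833 0.2312] yaw 2.9505848617812336 tilt [-0.     -0.0001 -1.    ] q [ 0.1426 -0.0253  1.8278 -0.0001  1.3392 -1.2372] F [-0.0692  0.0046  0.0375] M [0.0344 0.0424 0.0382] op 0.450903408887382 0.0
move mm [  2.8429   6.7638 177.2258] -0.09100779180855945
```

servo_tool(commands="0 0 -0.09 3 7 0 0.4; 0 0 0 0 0 40 0.4; 0 0 0 0 0 40 0.4; 0 0 0 0 0 40 0.4; 0 0 0 0 0 20 0.4")

```text
time_s: 4.82
eef_pos: [0.4452, 0.1908, 0.089]
eef_rot: [-0.002, 0.05, 0.999, -0.0]
wrist_force: [0.1, 0.4, 0.5]
opening: 0.403
grasp_force: 0.0
```

servo_tool(commands="0 0 0 0 0 20 0.4; 0 0 0 0 0 17 0.4; 0 0 0 0 0 0 0.4; 0 0 0 0 0 0 0.4")

```text
time_s: 5.32
eef_pos: [0.447, 0.1914, 0.0549]
eef_rot: [0.0, 0.049, 0.999, 0.0]
wrist_force: [0.4, 0.5, 0.1]
opening: 0.395
grasp_force: 0.0
```

```bash
python3 - <<'E'
from h import *
rel([.447,.1905,.054],np.pi-.1)
s=camera("side"); u,v=map(int,proj("side",(.447,.19,.07)))
cv2.imwrite("pics/k1.png",cv2.resize(s[v-50:v+50,u-60:u+60],None,fx=6,fy=6,interpolation=cv2.INTER_CUBIC))
E
```

```text
t 5.325 pos [0.447  0.1914 0.0549] yaw 3.0442353489626557 tilt [ 0.0009  0.0002 -1.    ] q [ 0.1598  0.2307  1.9539  0.      0.9561 -1.3137] F [0.4176 0.5495 0.092 ] M [ 0.0632 -0.0431  0.0335] op 0.39521659500853723 0.0
move mm [-0.0372 -0.8717  0.8583] 0.002642695372862658
```

View pics/k1.png

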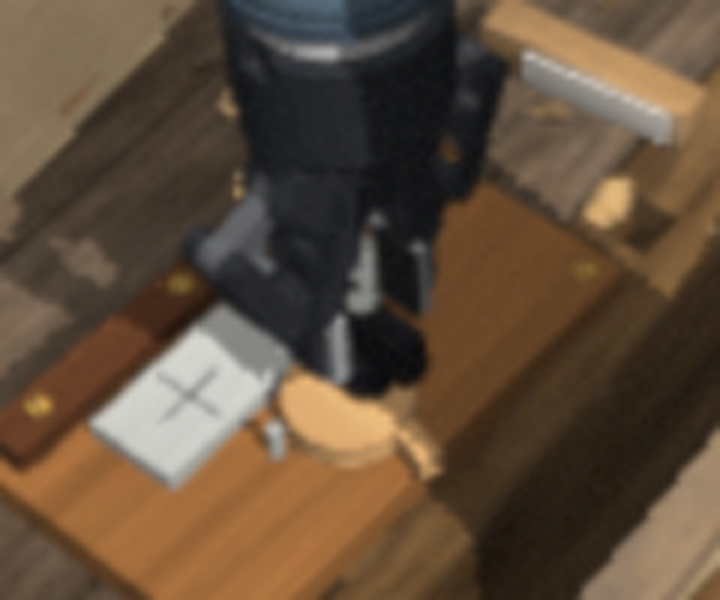

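The fingers straddle the bar, with black between the pads at crop (385,350). Now I close.

servo_tool(commands="0 0 0 0 0 0 0.1; 0 0 0 0 0 0 0.1; 0 0 0 0 0 0 0.1; 0 0 0 0 0 0 0.1; 0 0 0 0 0 0 0.1")

```text
time_s: 6.0
eef_pos: [0.4472, 0.1915, 0.0553]
eef_rot: [0.001, 0.048, 0.999, 0.0]
wrist_force: [-1.7, 0.6, 5.3]
opening: 0.147
grasp_force: 58.9
```

```bash
python3 -c "
from h import *
rel([.447,.1905,.054],np.pi-.1)"
```

```text
t 6.0 pos [0.4472 0.1915 0.0553] yaw 3.044703786803856 tilt [ 0.0015  0.0003 -1.    ] q [ 0.16    0.2298  1.9539  0.0001  0.9563 -1.314 ] F [-1.6669  0.5678  5.3347] M [ 0.0017  0.2798 -0.0501] op 0.14731974074605775 58.90857696533203
move mm [ 0.0818 -1.0118  1.2604] 0.0031111332140629777
```

servo_tool(commands="0 0 0.08 0 0 0 0.05; 0 0 0.08 0 0 0 0.05; 0 0 0.08 0 0 0 0.05; 0 0 0.08 0 0 0 0.05; 0 0 0.08 0 0 0 0.05")

```text
time_s: 6.62
eef_pos: [0.4472, 0.1914, 0.0552]
eef_rot: [0.001, 0.247, 0.969, 0.0]
wrist_force: [-1.4, -0.0, 6.1]
opening: 0.146
grasp_force: 59.1
```

```bash
python3 -c "
from h import *
rel([.447,.1905,.055],np.pi-.1)"
```

```text
t 6.625 pos [0.4472 0.1914 0.0552] yaw 2.642541059334725 tilt [ 0.0015  0.0001 -1.    ] q [ 0.16    0.2298  1.9539 -0.0001  0.9563 -0.9117] F [-1.376  -0.0161  6.1338] M [-0.0394  0.2582  0.1294] op 0.14629495977457838 59.05925989151001
move mm [-0.3066 -0.9101  0.247 ] -0.39905159425506787
```

Forces are small, so I keep turning.

servo_tool(commands="0 0 0.08 0 0 0 0.05; 0 0 0.08 0 0 0 0.05; 0 0 0.08 0 0 0 0.05; 0 0 0.08 0 0 0 0.05; 0 0 0.08 0 0 0 0.05")

```text
time_s: 7.25
eef_pos: [0.4471, 0.1915, 0.0553]
eef_rot: [0.001, 0.435, 0.901, 0.0]
wrist_force: [-2.3, 0.2, 5.5]
opening: 0.149
grasp_force: 59.1
```

servo_tool(commands="0 0 0.08 0 0 0 0.05; 0 0 0.08 0 0 0 0.05; 0 0 0.08 0 0 0 0.05; 0 0 0.08 0 0 0 0.05; 0 0 0.08 0 0 0 0.05")

```text
time_s: 7.88
eef_pos: [0.4471, 0.1915, 0.0553]
eef_rot: [0.001, 0.605, 0.796, 0.0]
wrist_force: [-1.4, -0.5, 7.2]
opening: 0.148
grasp_force: 59.1
```

```bash
python3 -c "
from h import *
rel([.447,.1905,.055],np.pi-.1)"
```

```text
t 7.875 pos [0.4471 0.1915 0.0553] yaw 1.8426491922478636 tilt [ 0.0015  0.0001 -1.    ] q [ 0.1601  0.2298  1.954  -0.0002  0.9564 -0.1117] F [-1.4209 -0.4655  7.192 ] M [-0.0876  0.2917  0.1498] op 0.14816118367401698 59.09767985343933
move mm [-0.8984 -0.3821  0.2579] -1.1989434613419299
```

servo_tool(commands="0 0 0.05 0 0 0 0.05; 0 0 0.05 0 0 0 0.05; 0 0 0.05 0 0 0 0.05; 0 0 0.05 0 0 0 0.05; 0 0 0.04 0 0 0 0.05")

```text
time_s: 8.5
eef_pos: [0.4471, 0.1915, 0.0553]
eef_rot: [0.001, 0.695, 0.719, 0.0]
wrist_force: [-1.8, 1.1, 6.5]
opening: 0.154
grasp_force: 62.6
```

```bash
python3 -c "
from h import *
rel([.447,.1905,.055],np.pi-.1)"
```

```text
t 8.5 pos [0.4471 0.1915 0.0553] yaw 1.6056663198431456 tilt [ 0.0014 -0.0003 -1.    ] q [ 0.1603  0.2298  1.9539 -0.0006  0.9565  0.1258] F [-1.8073  1.1215  6.5112] M [0.0108 0.3014 1.2757] op 0.1541215154654641 62.59425401687622
move mm [-0.9637 -0.1089  0.2667] -1.4359263337466475
```

servo_tool(commands="0 0 0.03 0 0 0 0.05; 0 0 0.03 0 0 0 0.05; 0 0 0.0 0 0 0 0.05")

```text
time_s: 8.88
eef_pos: [0.4471, 0.1915, 0.0553]
eef_rot: [0.001, 0.714, 0.7, 0.0]
wrist_force: [-2.5, 0.4, 6.6]
opening: 0.147
grasp_force: 82.3
```

```bash
python3 -c "
from h import *
rel([.447,.1905,.055],np.pi-.1)"
```

```text
t 8.875 pos [0.4471 0.1915 0.0553] yaw 1.5501131288355279 tilt [ 0.0018 -0.0012 -1.    ] q [ 0.161   0.2298  1.9539 -0.0018  0.9564  0.1827] F [-2.5138  0.3895  6.6492] M [0.0573 0.3288 2.1712] op 0.1470404967246038 82.31925303116441
move mm [-0.9704 -0.06    0.3111] -1.491479524754265
```

The stop is reached: the reaction is 2.2 N m after about 1.45 rad of cam travel. I release and lift.

servo_tool(commands="0 0 -0.04 0 0 0 0.05; 0 0 0 0 0 0 0.4; 0 0 0 0 0 0 0.4; 0 0 0 0 0 0 0.4; 0 0 0 0 0 -20 0.4")

```text
time_s: 9.5
eef_pos: [0.445, 0.191, 0.0731]
eef_rot: [-0.001, 0.702, 0.712, -0.001]
wrist_force: [-0.1, -0.5, 0.5]
opening: 0.399
grasp_force: 0.0
```

servo_tool(commands="0 0 0 0 0 -40 0.6; 0 0 0 0 0 -40 0.6; 0 0 0 0 0 -40 0.6; 0 0 0 0 0 -40 0.6; 0 0 -0.18 0 0 0 0.6")

```text
time_s: 10.12
eef_pos: [0.4487, 0.1917, 0.2381]
eef_rot: [0.002, 0.634, 0.773, 0.003]
wrist_force: [0.2, -0.3, 0.4]
opening: 0.603
grasp_force: 0.0
```

```bash
python3 - <<'E'
from h import *
rel([.4775,-.185,.22],1.77)
E
```

```text
t 10.125 pos [0.4487 0.1917 0.2381] yaw 1.7682116763273013 tilt [ 0.0071  0.0013 -1.    ] q [ 0.1598 -0.0293  1.8173  0.0002  1.3464 -0.0376] F [ 0.2071 -0.3216  0.4094] M [ 0.0005 -0.0247 -0.0086] op 0.6025647764407634 0.0
move mm [-375.0271  -45.7268   17.8602] -0.0017883236726987661
```

servo_tool(commands="0 0 0 -42 -5 0 0.6; 0 0 0 -42 -5 0 0.6; 0 0 0 -42 -5 0 0.6; 0 0 0 -42 -5 0 0.6; 0 0 0 0 0 0 0.6")

```text
time_s: 10.75
eef_pos: [0.4594, 0.0203, 0.2342]
eef_rot: [0.0, 0.637, 0.771, -0.0]
wrist_force: [-1.0, -0.2, 0.3]
opening: 0.601
grasp_force: 0.0
```

```bash
python3 - <<'E'
from h import *
rel([.4775,-.185,.22],1.77)
s=camera("side");t=camera("top")
cv2.imwrite("pics/s2.png",s);cv2.imwrite("pics/t2.png",t)
a=cv2.resize(s[265:340,225:325],None,fx=6,fy=6,interpolation=cv2.INTER_CUBIC)
cv2.imwrite("pics/s2c.png",a)
E
```

```text
t 10.75 pos [0.4594 0.0203 0.2342] yaw 1.7601680453811488 tilt [-0.0001 -0.0004 -1.    ] q [-0.2147 -0.0879  1.8809 -0.0004  1.3485 -0.404 ] F [-1.0475 -0.2386  0.3013] M [-0.0351 -0.0081  0.024 ] op 0.6010512578792955 0.0
move mm [-205.0132  -20.8736   14.2721] -0.009831954618851224
```

View pics/s2c.png

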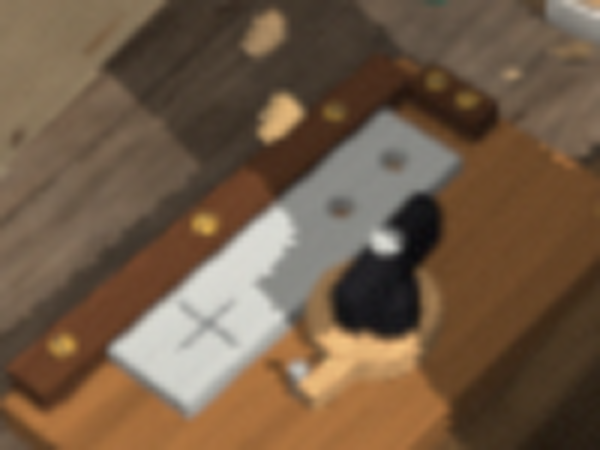

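The lever is on its stop pin and the strap is flush with the fence. The cross is at side pixel (259.3, 318.4). Next I cast the cross and check it against the gripped knob position: it must lie 54 mm from the knob along board x.

```bash
python3 - <<'E'
from h import *
np.set_printoptions(precision=4,suppress=True)
f=lambda x,y:(225-.42+x/6,265-.42+y/6)
for n,p in (("cross",(208,323)),("TL",(108,352)),("TR",(385,110)),("BR",(463,160)),("BL",(190,405))): print(n,plane("side",*f(*p),.026))
print("fence",plane("side",*f(8,370),.032),plane("side",*f(390,55),.032))
print("spot",plane("side",*f(386,242),.0745))
# top view: strap mask
t=cv2.imread("pics/t2.png"); c=t[240:262,208:268]; 
m=((c.min(2)>140)).astype(np.uint8); n,l,st,ce=cv2.connectedComponentsWithStats(m);print(st[1:],ce[1:])
g=cv2.resize(t[240:270,205:275],None,fx=10,fy=10,interpolation=cv2.INTER_CUBIC);
d=cv2.resize(t[235:270,330:390],None,fx=10,fy=10,interpolation=cv2.INTER_CUBIC)
cv2.imwrite("pics/t2c.png",np.vstack([g[:, :600],d[:300]]))
E
```

```text
cross [0.5011 0.2308 0.026 ]
TL [0.5217 0.262  0.026 ]
TR [0.5146 0.1117 0.026 ]
BR [0.4738 0.114  0.026 ]
BL [0.4819 0.2618 0.026 ]
fence [0.5415 0.2919 0.032 ] [0.5279 0.0917 0.032 ]
spot [0.4451 0.1923 0.0745]
[[  8   5  25  13 298]
 [ 48   9   6   9  23]] [[19.2886 10.755 ]
 [50.5217 14.087 ]]
```

View pics/t2c.png

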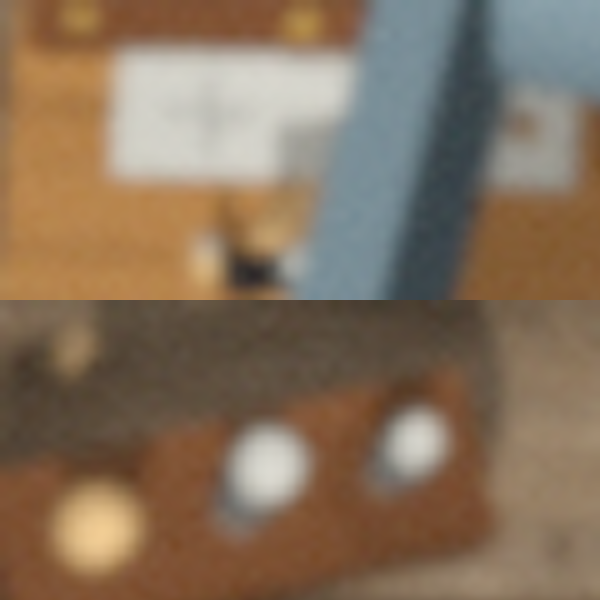

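servo_tool(commands="0 0 -0.01 -42 -4.5 0 0.6; 0 0 0 -42 -4.5 0 0.6; 0 0 0 -42 -4.5 0 0.6; 0 0 0 -42 -4.5 0 0.6; 0 0 0 -34 0 0 0.6")

```text
time_s: 11.48
eef_pos: [0.4825, -0.179, 0.2342]
eef_rot: [-0.0, 0.631, 0.776, 0.0]
wrist_force: [-0.4, 0.2, 0.8]
opening: 0.6
grasp_force: 0.0
```

servo_tool(commands="0 0 0 0 0 0 0.6; 0 0 0 0 0 0 0.6")

```text
time_s: 11.72
eef_pos: [0.4821, -0.1774, 0.2339]
eef_rot: [-0.001, 0.631, 0.776, 0.0]
wrist_force: [0.3, 1.1, -0.2]
opening: 0.598
grasp_force: 0.0
```

```bash
python3 - <<'E'
from h import *
rel([.4777,-.1835,.069],1.77)
print(plane("top",225.55,250.55,.026),plane("top",356.55,251.05,.147),plane("top",371.3,248.5,.116))
E
```

```text
t 11.725 pos [ 0.4821 -0.1774  0.2339] yaw 1.77583356161282 tilt [-0.0007  0.0011 -1.    ] q [-0.5844  0.0412  1.7552  0.0005  1.3464 -0.7895] F [ 0.2833  1.0739 -0.1883] M [ 0.0299 -0.0207  0.0079] op 0.5978728612156243 0.0
move mm [ -5.2188  -5.4884 164.9245] 0.005833561612820226
[0.5056 0.2287 0.026 ] [ 0.4791 -0.1869  0.147 ] [ 0.4911 -0.236   0.116 ]
```

The body begins 54 mm behind the grasp point and the cap reaches 59 mm above punch_grip, so I grasp about 13 mm above mid-barrel, with the TCP at z ≈ 0.082.

servo_tool(commands="0 0 0 -5 -5.5 0 0.6; 0 0 0 0 0 35 0.6; 0 0 0 0 0 35 0.6; 0 0 0 0 0 30 0.6; 0 0 0 0 0 0 0.6")

```text
time_s: 12.35
eef_pos: [0.4759, -0.1832, 0.1322]
eef_rot: [-0.003, 0.631, 0.776, -0.0]
wrist_force: [-0.7, 0.1, 0.5]
opening: 0.599
grasp_force: 0.0
```

servo_tool(commands="0 0 0 0 0 20 0.6; 0 0 0 0 0 20 0.6; 0 0 0 0 0 12 0.6; 0 0 0 0 0 0 0.6; 0 0 0 0 0 0 0.6")

```text
time_s: 12.98
eef_pos: [0.4784, -0.1853, 0.0834]
eef_rot: [0.001, 0.631, 0.775, 0.0]
wrist_force: [-1.0, -0.9, 0.1]
opening: 0.601
grasp_force: 0.0
```

```bash
python3 - <<'E'
from h import *
rel([.4777,-.1835,.082],1.77)
s=camera("side")
cv2.imwrite("pics/p.png",cv2.resize(s[160:235,330:430],None,fx=6,fy=6,interpolation=cv2.INTER_CUBIC))
E
```

```text
t 12.975 pos [ 0.4784 -0.1853  0.0834] yaw 1.7749554075860918 tilt [ 0.0013 -0.0009 -1.    ] q [-0.6011  0.233   1.8769  0.      1.0301 -0.8053] F [-1.021  -0.8601  0.0723] M [-0.0295 -0.0095 -0.0257] op 0.6012621674733875 0.0
move mm [ 1.877  -0.3637  1.3683] 0.004955407586091809
```

View pics/p.png

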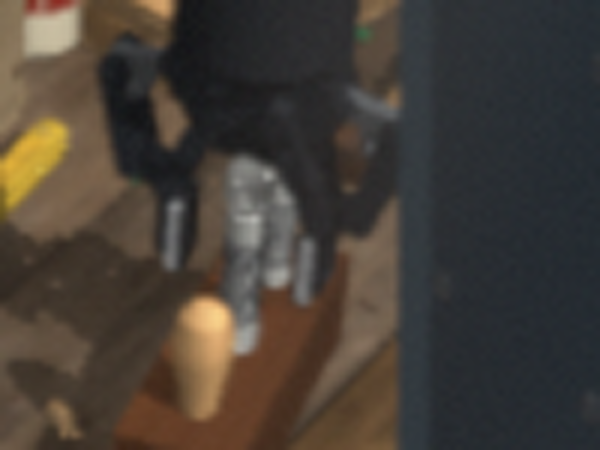

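The punch, at crop (245,240), stands between the pads at (172,232) and (305,270), with no contact on the cap. Closing now.

servo_tool(commands="0 0 0 2 0 0 0.1; 0 0 0 0 0 0 0.1; 0 0 0 0 0 0 0.1; 0 0 0 0 0 0 0.1; 0 0 0 0 0 0 0.1")

```text
time_s: 13.65
eef_pos: [0.4776, -0.1831, 0.0827]
eef_rot: [0.0, 0.631, 0.775, 0.0]
wrist_force: [-0.4, 1.2, 6.4]
opening: 0.185
grasp_force: 57.4
```

```bash
python3 - <<'E'
from h import *
rel([.4777,-.1835,.082],1.77)
E
```

```text
t 13.65 pos [ 0.4776 -0.1831  0.0827] yaw 1.774782056925472 tilt [ 0.0005 -0.0002 -1.    ] q [-0.5985  0.2316  1.8802  0.0001  1.0293 -0.8025] F [-0.3521  1.2043  6.4233] M [0.1949 0.2076 0.0115] op 0.18453598657025505 57.43744254112244
move mm [-0.4518  0.0028  0.7389] 0.004782056925471956
```

servo_tool(commands="0 0 0 0 0 -15 0.1; 0 0 0 0 0 -30 0.1; 0 0 0 0 0 -35 0.1; 0 0 0 0 0 -35 0.1; 0 0 0 0 0 -25 0.1")

```text
time_s: 14.28
eef_pos: [0.4773, -0.1831, 0.2245]
eef_rot: [0.001, 0.631, 0.775, -0.0]
wrist_force: [0.9, -0.0, -1.8]
opening: 0.184
grasp_force: 57.7
```

servo_tool(commands="0 0 0 0 0 0 0.1; 0 0 0 0 0 0 0.1")

```text
time_s: 14.52
eef_pos: [0.4766, -0.1826, 0.2212]
eef_rot: [-0.001, 0.631, 0.775, -0.0]
wrist_force: [-0.6, -0.4, -1.7]
opening: 0.183
grasp_force: 57.7
```

```bash
python3 - <<'E'
from h import *
rel([.5035,.2305,.16],1.77)
s=camera("side")
cv2.imwrite("pics/p2.png",s)
E
```

```text
t 14.525 pos [ 0.4766 -0.1826  0.2212] yaw 1.7747812228236597 tilt [-0.0016  0.0009 -1.    ] q [-0.5986  0.0461  1.7765 -0.0002  1.3208 -0.8025] F [-0.5751 -0.4291 -1.6913] M [ 0.0243 -0.0067 -0.0131] op 0.18294054637880147 57.710532546043396
move mm [398.9658 110.0917  61.5674] 0.004781222823659448
```

servo_tool(commands="0 0 0 35 10 0 0.1; 0 0 0 40 11 0 0.1; 0 0 0 40 11 0 0.1; 0 0 0 40 11 0 0.1; 0 0 0 40 11 0 0.1")

```text
time_s: 15.2
eef_pos: [0.4897, 0.0204, 0.2207]
eef_rot: [-0.001, 0.631, 0.775, -0.001]
wrist_force: [0.6, 0.1, -1.2]
opening: 0.183
grasp_force: 57.8
```

servo_tool(commands="0 0 0 40 11 0 0.1; 0 0 0 40 11 0 0.1; 0 0 0 40 11 0 0.1; 0 0 0 40 11 0 0.1; 0 0 0 30 9 0 0.1")

```text
time_s: 15.82
eef_pos: [0.503, 0.2172, 0.2204]
eef_rot: [-0.001, 0.631, 0.776, -0.001]
wrist_force: [0.3, -0.6, -1.7]
opening: 0.184
grasp_force: 57.8
```

servo_tool(commands="0 0 0 0 0 30 0.1; 0 0 0 0 0 30 0.1; 0 0 0 0 0 0 0.1; 0 0 0 0 0 0 0.1")

```text
time_s: 16.32
eef_pos: [0.5043, 0.2157, 0.1625]
eef_rot: [-0.0, 0.631, 0.775, -0.0]
wrist_force: [1.1, -0.1, -0.7]
opening: 0.185
grasp_force: 57.9
```

```bash
python3 - <<'E'
from h import *
rel([.5035,.2305,.106],1.77)
E
```

```text
t 16.325 pos [0.5043 0.2157 0.1625] yaw 1.7746537353752645 tilt [-0.0003 -0.0001 -1.    ] q [ 0.1877  0.1946  1.7376 -0.      1.2097 -0.0161] F [ 1.1338 -0.1455 -0.7425] M [-0.0245  0.0022  0.0525] op 0.18518264193704365 57.892529368400574
move mm [14.6764  2.2526 56.5172] 0.004653735375264478
```

servo_tool(commands="0 0 0 14.7 2.3 0 0.1; 0 0 0 0 0 25 0.1; 0 0 0 0 0 25 0.1; 0 0 0 0 0 4 0.1; 0 0 0 0 0 0 0.1")

```text
time_s: 16.95
eef_pos: [0.504, 0.2312, 0.1093]
eef_rot: [0.0, 0.631, 0.775, 0.001]
wrist_force: [0.2, -0.6, -0.4]
opening: 0.187
grasp_force: 57.9
```

servo_tool(commands="0 0 0 0 0 0 0.1; 0 0 0 0 0 0 0.1")

```text
time_s: 17.2
eef_pos: [0.5041, 0.2308, 0.1094]
eef_rot: [0.001, 0.631, 0.775, 0.001]
wrist_force: [0.5, 0.1, -1.5]
opening: 0.184
grasp_force: 57.9
```

```bash
python3 - <<'E'
from h import *
rel([.5035,.2305,.106],1.77)
s=camera("side");t=camera("top")
cv2.imwrite("pics/c1s.png",s);cv2.imwrite("pics/c1t.png",t)
a=cv2.resize(s[285:345,225:285],None,fx=9,fy=9,interpolation=cv2.INTER_CUBIC)
cv2.imwrite("pics/c1.png",a)
E
```

```text
t 17.2 pos [0.5041 0.2308 0.1094] yaw 1.7746941033762609 tilt [ 0.0018  0.0004 -1.    ] q [ 0.2152  0.2759  1.759  -0.      1.1048  0.0113] F [ 0.5406  0.1022 -1.4749] M [ 0.0416 -0.0671 -0.0308] op 0.18405329332396403 57.89179444313049
move mm [-0.1473 -0.6736  3.3738] 0.004694103376261083
```

View pics/c1.png

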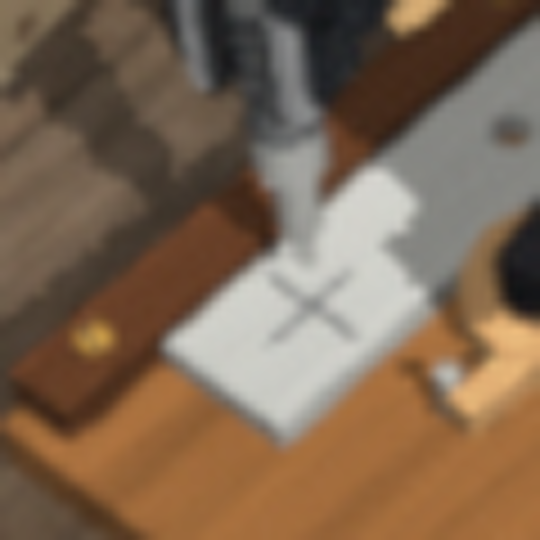

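The sprung tip is at crop (304,264) and the cross centre at (312,303). The horizontal offset follows from casting both at their own heights.

```bash
python3 - <<'E'
from h import *
f=lambda x,y:(225-.45+x/9,285-.45+y/9)
for z in (.0347,.0367,.0387):
    a=plane("side",*f(304,264),z);b=plane("side",*f(312,303),.026); d=(b-a)[:2]; yw=1.775
    print(a,b,d,"tool mm",1000*(d[0]*np.cos(yw)+d[1]*np.sin(yw)),1000*(d[0]*np.sin(yw)-d[1]*np.cos(yw)))
E
```

```text
[0.50584869 0.22732597 0.0347    ] [0.50152171 0.23047916 0.026     ] [-0.00432698  0.00315319] tool mm 3.9651366750453523 -3.5976486585010115
[0.50463323 0.22838626 0.0367    ] [0.50152171 0.23047916 0.026     ] [-0.00311152  0.0020929 ] tool mm 2.6803974314548995 -2.6224596075670643
[0.50341778 0.22944655 0.0387    ] [0.50152171 0.23047916 0.026     ] [-0.00189607  0.00103261] tool mm 1.3956581878643912 -1.6472705566331294
```

The offset depends mostly on tip height, so I apply half of the correction, go close to the surface and measure again.

servo_tool(commands="0 0 0 1.3 -1.3 0 0.1; 0 0 0 0 0 4 0.1; 0 0 0 0 0 4 0.1; 0 0 0 0 0 1 0.1; 0 0 0 0 0 0 0.1")

```text
time_s: 17.92
eef_pos: [0.5018, 0.2316, 0.0991]
eef_rot: [-0.0, 0.631, 0.775, -0.0]
wrist_force: [-0.3, -0.6, -1.8]
opening: 0.185
grasp_force: 57.9
```

servo_tool(commands="0 0 0 0 0 0 0.1; 0 0 0 0 0 0 0.1")

```text
time_s: 18.18
eef_pos: [0.502, 0.2316, 0.0994]
eef_rot: [0.0, 0.631, 0.775, 0.0]
wrist_force: [0.3, -0.5, -1.4]
opening: 0.185
grasp_force: 57.9
```

```bash
python3 - <<'E'
from h import *
rel([.5035,.2305,.0987],1.77)
s=camera("side")
cv2.imwrite("pics/c2s.png",s)
a=cv2.resize(s[285:345,225:285],None,fx=9,fy=9,interpolation=cv2.INTER_CUBIC)
cv2.imwrite("pics/c2.png",a)
E
```

```text
t 18.175 pos [0.502  0.2316 0.0994] yaw 1.7747847629954725 tilt [ 0.0002  0.0001 -1.    ] q [0.2176 0.2882 1.7669 0.     1.0863 0.0136] F [ 0.3376 -0.4609 -1.4339] M [ 0.0322  0.0204 -0.0662] op 0.18491679895608698 57.89219319820404
move mm [-1.4265  1.2579  0.7195] 0.00478476299547248
```

View pics/c2.png

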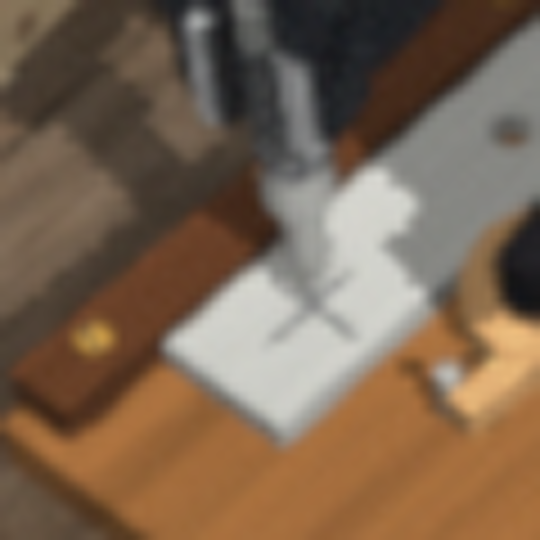

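The tip now ends at about (312,298), next to the cross at (312,303), so it is within roughly 1 mm. I press in small steps and watch the force, which reads -1.4 N free; half-way in should read about +4 N.

servo_tool(commands="0 0 0 0 0 1 0.1; 0 0 0 0 0 1 0.1; 0 0 0 0 0 1 0.1; 0 0 0 0 0 0 0.1; 0 0 0 0 0 0 0.1")

```text
time_s: 18.85
eef_pos: [0.5021, 0.2317, 0.0965]
eef_rot: [0.0, 0.631, 0.775, 0.0]
wrist_force: [0.0, -0.0, 2.5]
opening: 0.186
grasp_force: 57.9
```

```bash
python3 - <<'E'
from h import *
rel([.5035,.2305,.0937],1.77)
E
```

```text
t 18.85 pos [0.5021 0.2317 0.0965] yaw 1.7747710483341401 tilt [ 0.0004  0.0001 -1.    ] q [0.2176 0.2926 1.7682 0.     1.0804 0.0136] F [ 0.0411 -0.0455  2.4742] M [-0.0499 -0.0241 -0.0072] op 0.1861187867203902 57.91755795478821
move mm [-1.4267  1.1706  2.8009] 0.004771048334140104
```

servo_tool(commands="0 0 0 0 0 1 0.1; 0 0 0 0 0 1 0.1; 0 0 0 0 0 0 0.1; 0 0 0 0 0 0 0.1; 0 0 0 0 0 0 0.1")

```text
time_s: 19.48
eef_pos: [0.502, 0.2316, 0.0944]
eef_rot: [0.0, 0.631, 0.775, 0.0]
wrist_force: [-0.2, 1.2, 2.9]
opening: 0.184
grasp_force: 58.0
```

servo_tool(commands="0 0 0 0 0 0 0.1; 0 0 0 0 0 0 0.1; 0 0 0 0 0 0 0.1; 0 0 0 0 0 0 0.1; 0 0 0 0 0 0 0.1")

```text
time_s: 20.1
eef_pos: [0.502, 0.2316, 0.0943]
eef_rot: [0.0, 0.631, 0.775, 0.0]
wrist_force: [1.7, -0.2, 2.9]
opening: 0.182
grasp_force: 58.0
```

```bash
python3 - <<'E'
from h import *
rel([.5035,.2305,.0937],1.77)
s=camera("side")
a=cv2.resize(s[265:345,215:295],None,fx=7,fy=7,interpolation=cv2.INTER_CUBIC)
cv2.imwrite("pics/c3.png",a)
E
```

```text
t 20.1 pos [0.502  0.2316 0.0943] yaw 1.774749982569177 tilt [ 0.0002  0.0001 -1.    ] q [0.2176 0.2957 1.7693 0.     1.0763 0.0137] F [ 1.7092 -0.1853  2.9191] M [ 0.0239 -0.1809 -0.0298] op 0.18204087098322805 58.01904916763306
move mm [-1.4264  1.2693  0.6457] 0.004749982569177025
```

View pics/c3.png

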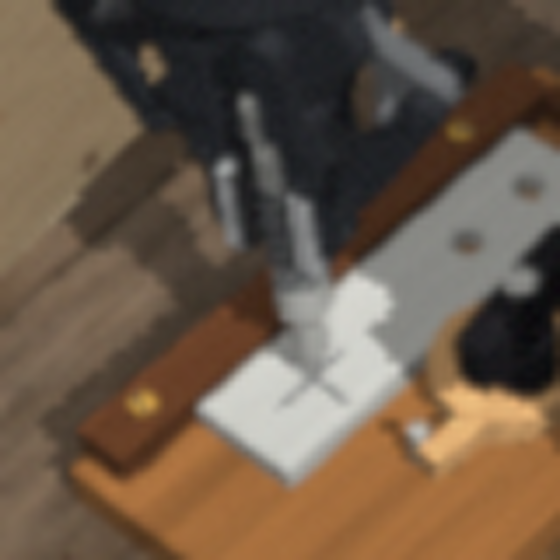

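```bash
python3 - <<'E'
from h import *
g=lambda p:tuple(np.round((np.array(p)-[215,265]+.43)*7,1))
for z in (.026,.06,.1,.163): print(z,g(proj("side",(.502,.2316,z))))
F=[]
for i in range(8):
    camera("side"); F.append(get_obs()["wrist_force"])
print(np.mean(F,0),np.std(F,0))
f=lambda x,y:(215-.43+x/7,265-.43+y/7)
print(plane("side",*f(313,368),.026),plane("side",*f(314,381),.026), plane("side",*f(248,100),.163-.0045),plane("side",*f(304,322),.045))
E
```

```text
0.026 (np.float64(309.0), np.float64(377.1))
0.06 (np.float64(298.3), np.float64(308.3))
0.1 (np.float64(285.0), np.float64(223.2))
0.163 (np.float64(262.6), np.float64(78.9))
[0.75489085 0.19612443 3.07900743] [0.48502172 0.24814216 0.43124771]
[0.50337712 0.22819029 0.026     ] [0.49971597 0.23180084 0.026     ] [0.50305663 0.23728746 0.1585    ] [0.50626132 0.22644616 0.045     ]
```

I have now viewed 12 pictures, over the limit of 10, so I view no more and check the tip numerically. I difference the unobstructed image s2 against a fresh one around the cross.

```bash
python3 - <<'E'
from h import *
s0=cv2.imread("pics/s2.png",0).astype(int); s1=np.mean([cv2.cvtColor(camera("side"),cv2.COLOR_BGR2GRAY) for _ in range(3)],0).astype(int)
print("cols 252..267"); 
for v in range(306,325): print(v,s0[v,252:268],s1[v,252:268])
E
```

```text
cols 252..267
306 [ 75  76  75  77  74  72  74  71  71  91 146 193 213 216 216 215] [ 46  54  82  98 109 123 130 134 149 149 152 189 209 213 213 212]
307 [ 74  75  74  76  74  75  72  75 101 148 194 213 216 216 216 216] [ 48  53  89 119 141 155 159 163 160 155 168 199 211 212 212 211]
308 [ 75  76  74  74  73  75  83 119 166 199 213 215 215 214 215 215] [ 47  51  79 118 143 156 162 165 163 162 185 205 211 211 212 211]
309 [ 74  73  75  73  76  91 133 186 209 216 217 215 215 215 215 213] [ 47  50  67 105 136 155 161 164 163 173 199 211 211 212 210 210]
310 [ 74  73  73  74  93 144 191 212 216 215 214 215 216 214 214 211] [ 47  47  49  75 120 146 154 159 161 179 202 210 212 211 209 208]
311 [ 74  71  72  94 144 191 212 216 216 215 214 214 214 213 213 198] [ 55  46  40  56  96 127 142 147 156 175 201 210 211 210 209 196]
312 [ 70  70  92 145 193 211 216 214 215 213 213 213 212 214 209 184] [ 66  50  52  85 107 124 145 157 159 168 197 208 209 210 206 182]
313 [ 72 101 145 190 211 215 214 215 213 214 213 211 213 212 213 209] [ 66  66  89 117 121 124 143 158 158 166 194 207 209 209 210 204
[... 797 characters left out ...]
204 206 206 208 210]
320 [211 209 209 208 199 179 171 192 190 170 167 191 205 211 212 214] [208 207 205 205 196 175 168 189 187 166 165 188 202 208 209 209]
321 [209 209 208 198 177 182 199 208 207 201 173 170 195 210 212 208] [206 206 205 193 174 179 195 204 204 198 170 168 190 206 209 204]
322 [208 209 202 177 179 199 208 209 209 208 201 183 189 205 207 192] [205 206 198 174 176 195 205 205 206 205 200 180 186 201 203 188]
323 [209 210 199 201 206 209 209 209 208 209 211 210 210 203 191 171] [206 205 196 198 202 205 205 206 205 205 207 206 205 201 187 168]
324 [210 209 210 209 209 209 209 209 208 210 213 212 204 185 168 152] [206 206 205 205 206 205 205 205 205 207 208 207 201 182 165 150]
```

The tip meets the strap at about (259.2, 317.8) and the cross centre is at (259.1, 318.5), so they are 1–2 mm apart. The net force of about 4.5 N means roughly 4 mm pushed in. I add 0.8 mm, let it settle and hand in.

servo_tool(commands="0 0 0 0 0 0.8 0.1; 0 0 0 0 0 0 0.1; 0 0 0 0 0 0 0.1; 0 0 0 0 0 0 0.1; 0 0 0 0 0 0 0.1")

```text
time_s: 21.32
eef_pos: [0.5019, 0.2316, 0.0935]
eef_rot: [0.0, 0.631, 0.775, 0.0]
wrist_force: [1.4, -0.0, 4.1]
opening: 0.182
grasp_force: 58.1
```

servo_tool(commands="0 0 0 0 0 0 0.1; 0 0 0 0 0 0 0.1; 0 0 0 0 0 0 0.1; 0 0 0 0 0 0 0.1; 0 0 0 0 0 0 0.1")

```text
time_s: 21.95
eef_pos: [0.5019, 0.2316, 0.0935]
eef_rot: [0.0, 0.631, 0.775, 0.0]
wrist_force: [1.4, 0.3, 4.1]
opening: 0.185
grasp_force: 58.1
```

```bash
python3 - <<'E'
from h import *
F=[]
for i in range(8):
    camera("side"); F.append(get_obs()["wrist_force"])
m=np.mean(F,0); o=get_obs(); print(m,o["eef_pos"],o["grasp_force"],np.abs(o["dq"]).max())
if 2<m[2]<6: print(hand_in())
E
```

```text
[1.06841303 0.44158552 3.4510335 ] [0.50188106 0.23162935 0.09350261] 58.12483370304108 0.0015689877772534237
the job is handed in; nothing more can be done
None
```

The job is handed in with the strap clamped and the punch held on the cross: tip about 1–2 mm off by the camera, sprung tip about 4–5 mm in by force and travel, uprightness only judged by eye from the side view; I viewed 12 pictures, over your limit of 10.

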